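# Unclip the battery cover of the longer logger

### The arm

A 6-joint arm with a two-finger parallel gripper is mounted at the origin on a cart in front of the work surface, level with it; the furniture and walls round the work are solid. World frame = base frame: x ahead of the robot, y to its left, z up, the work surface at z = 0. Lengths are in m, angles in rad, forces in N, time in s.
With the tool pointing down it reaches from about 0.3 to 0.775 m from the base axis. Payload 14.6 kg.
Tool frame: the origin (TCP) lies at the very end of the fingers, on their centre line; the grasp point (between the pads) lies 19 mm behind it; y points along the fingers, x is the direction in which the jaws open and shut, and the axes are right-handed (so a half turn about y gives the same grasp; the last joint's range is limited). The gripper opens to 94 mm and grips with 3 to 60 N. Pads are 16 mm wide; open, the fingers measure 119 mm over their backs; the gripper's body (75 mm by 177 mm) begins 78 mm behind the grasp point.
Start: joints at [-1.291, 0.3, 1.521, -0, 1.321, -0.067], TCP at [0.187, -0.517, 0.205] pointing down, gripper open.
Joint ranges: [-3.03, 3.03], [-0.79, 2.21], [0.23, 2.52], [-1.04, 4.18], [0, 3.07], [-2.55, 2.55]. Speed limits (rad/s): [2.22, 2.22, 2.57, 3.14, 3.14, 3.14].

### API

Orientations are given as [roll, pitch, yaw] about the fixed x, y, z axes, in that order (R = Rz(yaw) Ry(pitch) Rx(roll)).
In Python, from station import * gives the robot as it stands.
- The arm moves only by the tool send_rows, never from a script. Its argument "series" is text: rows parted by semicolons, each of 7 numbers parted by spaces: the turn, a rotation vector about the tool's x, y, z in units of 5 degrees (1.0 is 5 degrees), then the shift along the tool's x, y, z in cm, then the opening, from -1 (shut) to 1 (fully open). A call has exactly 10 rows; each row is the pose to reach, as a shift and turn from the pose commanded when the call began, along the tool's axes at that moment; what a row does not reach only later rows make up. A row lasts 1/12 s, in which the tool goes at most 41.7 mm and 7.16 degrees, less where a joint would pass 70% of its speed; a pose out of reach is approached as far as the arm can. A call with a gripper value outside its range is refused whole. The fingers move at their own pace and stop on an object; "newtons" is the grip in N (left out, the last holds). Time passes only in rows, so rows that repeat a pose let the fingers close, or fill a call up. It gives the time, the measured TCP pose, the force and the opening at its end, in the units of the state.
- get_obs(): the state, without advancing time (a new reading comes with each control period).
- camera(name): name is "scene" or "top" or "wrist"; returns the picture (400x640x3 uint8, red, green, blue); there is no depth.
- camera_info(name): a dict with "K" (3x3 intrinsics, pixels), "R" (3x3) and "t" (3): a world point X has camera coordinates R X + t; the wrist camera has in their place "mount" (4x4, takes a point from camera to tool coordinates, whose origin is the TCP and whose axes are the tool frame's). Camera axes: x right, y down, z forward; pixel columns grow to the right and rows downward; lengths in m; the calibration is good to about 2 mm. A picture is of the moment at which its call begins: read the wrist's pose just before it. camera_info takes no time and is no camera call.
- hand_in(): hands the job in, once; it reports no verdict.
The state is a dict: "time_s": time; "qpos": joint angles; "joint_vel": joint speeds; "tau": joint torques, N m; "ee_pos": TCP position; "eef_rot": TCP orientation; "force": force on the tool from outside, world axes, zero at the start; "moment": the same for the moment, N m; "grip_width": finger opening in m.
Only numpy, scipy, OpenCV 4.12 (cv2) and the standard library are available. Lean on these libraries where they do the work, as an engineer would, in place of code of your own. Each camera call takes 0.05 s, during which the arm holds its last target. There are 200 camera calls.

### The job

The longer of the two grey data loggers needs new batteries. Squeeze the springy tab of its battery cover inward to unclip it, lift the cover straight off, and lay it gently in the steel pan, standing level on its rails with its upright tab and rib on top. Leave the cover of the shorter logger clipped in.

Things in the scene. Friction and masses are not known exactly. Their poses are not given: they have to be found in the camera images.
- cover: Black battery cover, flush in the top of the longer logger. Origin in its plate's top face, 40 mm above the bench; z up. Plate 4 mm thick, x -23 to 23, y -25 to 36 mm. Standing 22 mm up from it: a fixed rib 28 mm wide, outer face at y = -10 mm, and the tab, 24 mm wide, centred on x = 0. Below, two rails (its feet) reach to z = -26 mm; they must be lifted clear. 110 g in all.
- cover_tab (a joint): Bend of that cover's springy tab, rad: 0 clipped, 0.34 pressed inward (to -y) to its stop, free from 0.28. Outer face 15 mm above the plate: y = 40 mm at rest (it leans out), about 28 mm pressed, at about 7 N. A gripper closing along the cover's y over rib and tab together, centred at y = 10 mm, 25 to 40 N, presses the tab home and holds the cover.
- other_cover: Same kind of cover, origin and axes, in the shorter logger; leave it. The loggers are grey boxes fixed to the bench face down, 40 mm high and 110 mm wide (cover's y): the longer is 180 mm long (cover's x) with vent slots and two round sockets at its +x end; the shorter is 110 mm long with one socket. Both tops are flat and clear round the covers.
- pan: Shallow steel pan, 160 mm (its x) by 220 mm (its y), loose on the bench; floor 2 mm thick, rim 22 mm high, walls 2 mm. Origin at the centre of its underside, z up.

How it is judged:
On the way, in this order (a step that is already met when the one before it is completed fails the run):
1. the tab is pressed inward while the cover still sits in the logger (value of joint cover_tab above 0.25 rad and distance of cover from where it was at the start of the episode below 0.006 m), for 0.1 s.
2. the cover is lifted off, clear of the logger (height (world z) of cover above 0.07 m), for 0.1 s.
At the end, for the whole second after the job is handed in: The longer logger's cover stands at rest on the floor of the pan, wholly inside its rim, right way up and level within 10 degrees; the pan lies flat on the bench; the other cover is still clipped in, within 10 mm of where it was (x of cover in the frame of pan between -0.065 and 0.065 m and y of cover in the frame of pan between -0.095 and 0.095 m and z of cover in the frame of pan below 0.034 m and angle between cover's own z axis and vertical below 0.17 rad and angle between pan's own z axis and vertical below 0.1 rad and height (world z) of pan below 0.01 m and linear speed of cover below 0.02 m/s and distance of other_cover from where it was at the start of the episode below 0.01 m); the robot touches nothing.
It fails at once if the cover is dropped (falls freely more than about 25 mm) (contact force between cover and anything else below 0.02 N and linear speed of cover above 0.7 m/s).
It fails at once if the other cover is pulled out of the shorter logger (distance of other_cover from where it was at the start of the episode above 0.012 m).
It also fails if it takes over 42 s, if anything falls off the work surface, if the arm or the gripper's body presses on something with over 40 N, if the wrist force passes 120 N, or if a joint passes its speed limit or range.

## Working session

There is one attempt and no reset: what is moved stays moved. The work goes in short steps, Python scripts to look and compute and a tool call to move; the robot and the scene stay as the last step left them, time stands still between calls to the robot, and variables do not carry over. Pictures are saved under pics/ and viewed, on a budget of 10 in all, crops included, one or two more only if the job needs it, and the job is handed in when it is done.

Besides the shell and the picture viewer there is one more tool, called after "Call:" by a JSON object that holds its "api" and its "payload", one argument or row to a line. send_rows: Moves the arm, as the interface text tells. Its arguments: {"type":"object","properties":{"series":{"type":"string"},"newtons":{"type":"number"}},"required":["series"]}

```bash
mkdir -p pics; ls; python3 - <<'E'
from station import *
import cv2, numpy as np
o=get_obs(); print({k:np.round(v,3) for k,v in o.items()})
for n in("top","scene"):
    cv2.imwrite(f"pics/{n}0.png",camera(n)[:,:,::-1]); i=camera_info(n); print(n,{k:np.round(v,4).tolist() for k,v in i.items()})
print(np.round(camera_info("wrist")["mount"],4).tolist(),np.round(camera_info("wrist")["K"],2).tolist())
E
```

```text
pics
{'time_s': np.float64(0.0), 'qpos': array([-1.291,  0.3  ,  1.522,  0.   ,  1.321, -0.067]), 'joint_vel': array([ 0.001, -0.   , -0.   , -0.001,  0.002, -0.   ]), 'tau': array([-1.0000e-03, -5.3181e+01, -3.5274e+01,  7.1000e-02,  2.4000e-02,
       -0.0000e+00]), 'ee_pos': array([ 0.187, -0.517,  0.205]), 'eef_rot': array([-1.571e+00,  1.000e-03, -1.224e+00]), 'force': array([ 0.553,  0.427, -0.012]), 'moment': array([ 0.024, -0.005, -0.006]), 'grip_width': np.float64(0.094)}
top {'K': [[385.7358, 0.0, 319.69], [0.0, 385.7358, 204.6491], [0.0, 0.0, 1.0]], 'R': [[-0.0162, -0.9995, 0.0283], [-0.9826, 0.0107, -0.1853], [0.1849, -0.0308, -0.9823]], 't': [0.0444, 0.5261, 0.8224]}
scene {'K': [[472.6215, 0.0, 322.3165], [0.0, 472.6215, 199.898], [0.0, 0.0, 1.0]], 'R': [[-0.8761, -0.482, -0.0058], [-0.264, 0.4899, -0.8308], [0.4033, -0.7264, -0.5565]], 't': [0.4991, 0.1601, 0.8982]}
[[1.0, 0.0013, 0.0002, -0.0013], [0.0002, -0.2635, 0.9647, -0.1789], [0.0013, -0.9647, -0.2635, 0.0776], [0.0, 0.0, 0.0, 1.0]] [[281.01, 0.0, 322.06], [0.0, 281.01, 198.77], [0.0, 0.0, 1.0]]
```

View pics/top0.png

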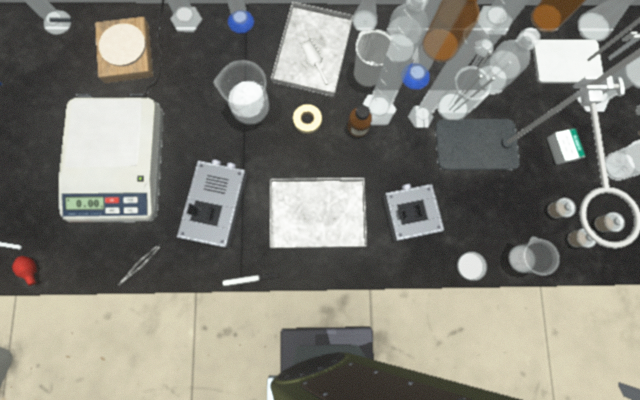

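View pics/scene0.png

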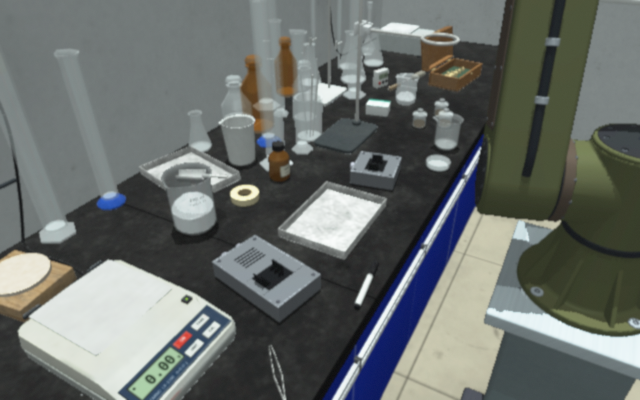

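The top view shows the longer logger at about (210,203), the shorter at (414,211) and the pan at (318,213). The sockets are on the far side, so cover +x points roughly along world +x and the tab is to the left. The scene view agrees. Next I'll measure these.

```bash
cat > h.py <<'E'
from station import *
import cv2, numpy as np
from scipy.spatial.transform import Rotation as Ro
def pose():
    o=get_obs(); return np.array(o["ee_pos"]),Ro.from_euler("xyz",o["eef_rot"]).as_matrix()
def cam(n,p=None):
    i=camera_info(n); K=np.array(i["K"])
    if n=="wrist":
        M=np.array(i["mount"]); P,R=p; return K,P+R@M[:3,3],R@M[:3,:3]
    R=np.array(i["R"]); return K,-R.T@np.array(i["t"]),R.T
def ray(c,uv,z):
    K,C,R=c; uv=np.atleast_2d(uv).astype(float)
    d=(R@np.linalg.inv(K)@np.c_[uv,np.ones(len(uv))].T).T
    return C+d*((z-C[2])/d[:,2])[:,None]
def proj(c,X):
    K,C,R=c; q=(K@(R.T@(np.atleast_2d(X)-C).T)).T; return q[:,:2]/q[:,2:]
E
python3 - <<'E'
from h import *
im=cv2.imread("pics/top0.png"); c=cam("top")
g=cv2.cvtColor(im,cv2.COLOR_BGR2GRAY)
for name,(x0,y0,x1,y1),z in(("long",(172,150,250,252),.04),("short",(380,178,450,246),.04),("pan",(262,170,374,254),.022)):
    m=np.zeros_like(g); m[y0:y1,x0:x1]=(g[y0:y1,x0:x1]>95)*255
    m=cv2.morphologyEx(m,cv2.MORPH_CLOSE,np.ones((3,3)))
    k=max(cv2.findContours(m,0,2)[0],key=cv2.contourArea)
    P=ray(c,k[:,0],z)[:,:2]
    r=cv2.minAreaRect((P*1000).astype(np.float32)); print(name,np.round(r[0],1),np.round(r[1],1),round(r[2],1)); print(np.round(cv2.boxPoints(r)).tolist())
    if z==.04:
        d=((g<70)*255).astype(np.uint8); h=np.zeros_like(g); cv2.drawContours(h,[cv2.convexHull(k)],-1,255,-1); d&=cv2.erode(h,np.ones((9,9)))
        k=max(cv2.findContours(d,0,2)[0],key=cv2.contourArea); r=cv2.minAreaRect((ray(c,k[:,0],z)[:,:2]*1000).astype(np.float32)); print(" dark",r)
v=np.hstack([cv2.resize(im[150:252,165:255],None,fx=5,fy=5),cv2.resize(im[175:247,380:450],(350,510))])
cv2.imwrite("pics/crop.png",v)
p=pose(); print(np.round(p[1],3).tolist())
E
```

```text
long [540.7 281.6] [114.5 193.9] 77.3
[[434.0, 247.0], [623.0, 205.0], [648.0, 316.0], [459.0, 359.0]]
 dark ((513.49951171875, 300.1037902832031), (68.47300720214844, 41.935325622558594), 77.10348510742188)
short [ 515.7 -178.2] [124.2 114.4] 10.9
[[444.0, -134.0], [465.0, -246.0], [587.0, -223.0], [566.0, -110.0]]
 dark ((508.94775390625, -173.11083984375), (41.86980438232422, 59.25536346435547), 10.53060245513916)
pan [515.4  41.4] [166.5 226.1] 0.1
[[432.0, 154.0], [432.0, -72.0], [599.0, -72.0], [598.0, 155.0]]
[[0.34, -0.0, 0.94], [-0.94, 0.001, 0.34], [-0.001, -1.0, 0.0]]
```

View pics/crop.png

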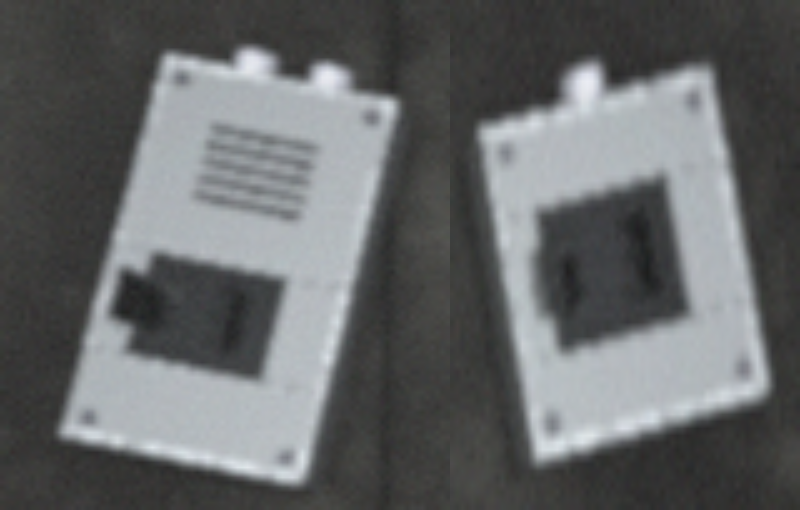

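The crop shows the longer logger's plate corners at about (153,253), (285,280), (262,380) and (130,350). Its tab sticks out to the left and the rib is at (233,318). Cover +x points up the image at a yaw of about -12.6°. Now I'll work out the approach.

```bash
cat >> h.py <<'E'
def plan(target,xang):  # shift (cm, tool axes) and yaw turn (5deg units about tool y) to get TCP at target with tool x at angle xang
    P,R=pose(); s=R.T@(np.array(target)-P)*100
    cur=np.degrees(np.arctan2(R[1,0],R[0,0])); d=(xang-cur+180)%360-180
    print("TCP",np.round(P,4),"x ang",round(cur,2),"yaw",round(d,2),"turn y",round(-d/5,2),"shift",np.round(s,2))
E
python3 - <<'E'
from h import *
c=cam("top")
q=np.array([[153,253],[285,280],[262,380],[130,350]])/5+[165,150]
W=ray(c,q,.04)[:,:2]; print(np.round(W,4).tolist())
ctr=W.mean(0); a=np.arctan2(*(W[0]-W[3]+W[1]-W[2])[::-1]); b=np.arctan2(*(W[0]-W[1]+W[3]-W[2])[::-1]); print(np.degrees([a,b-np.pi/2]))
y=np.array([-np.sin(np.radians(-12.6)),np.cos(np.radians(-12.6))]); o=ctr-y*.0055; print("origin",o,"grasp",o+y*.01)
# ring triangulation
c2=cam("scene")
for (u,v) in ((610,215),): print([np.round(ray(c,(u,v),z)[0],2).tolist() for z in(.1,.2,.3,.4)],[np.round(proj(c2,ray(c,(u,v),z))[0]).tolist() for z in(.1,.2,.3,.4)])
plan([*(o+y*.01),.15],77.4)
E
```

```text
[[0.5406, 0.3179], [0.5275, 0.2581], [0.4821, 0.267], [0.4964, 0.3262]]
[-10.83203041 -12.96368849]
origin [0.51043911 0.2869398 ] grasp [0.51262054 0.29669897]
[[0.49, -0.59, 0.1], [0.47, -0.51, 0.2], [0.46, -0.43, 0.3], [0.44, -0.34, 0.4]] [[437.0, 90.0], [438.0, 67.0], [439.0, 38.0], [440.0, 4.0]]
TCP [ 0.1869 -0.517   0.205 ] x ang -70.13 yaw 147.53 turn y -29.51 shift [-65.45   5.57  58.29]
```

Call:
{"api": "send_rows", "payload": {
  "series": "0 -0.6 0 -1.3 0 1.2 1; 0 -1.6 0 -3.5 0 3.1 1; 0 -2.6 0 -5.8 0.2 5.2 1; 0 -3.7 0 -8.2 0.4 7.3 1; 0 -4.7 0 -10.5 0.6 9.4 1; 0 -5.7 0 -12.8 0.8 11.4 1; 0 -6.7 0 -15 1.1 13.4 1; 0 -7.8 0 -17.3 1.4 15.4 1; 0 -8.8 0 -19.6 1.7 17.4 1; 0 -9.8 0 -21.8 1.9 19.4 1"
}}

```text
time_s: 0.93
ee_pos: [0.2953, -0.2447, 0.1861]
eef_rot: [-1.571, 0.0, -0.365]
force: [0.4, 0.1, -0.5]
grip_width: 0.0939
```

Call:
{"api": "send_rows", "payload": {
  "series": "0 -1 0 0 0.2 2.9 1; 0 -2 0 0 0.4 5.8 1; 0 -3 0 0.1 0.6 8.8 1; 0 -3.9 0 0.2 0.8 11.7 1; 0 -4.9 0 0.2 0.9 14.6 1; 0 -5.9 0 0.2 1.1 17.5 1; 0 -6.9 0 0.3 1.3 20.4 1; 0 -7.9 0 0.3 1.5 23.4 1; 0 -8.8 0 0.4 1.7 26.3 1; 0 -9.8 0 0.4 1.8 29.2 1"
}}

```text
time_s: 1.77
ee_pos: [0.4044, 0.0262, 0.1682]
eef_rot: [-1.571, 0.0, 0.49]
force: [0.8, -0.4, -0.6]
grip_width: 0.0939
```

```bash
python3 -c "
from h import *
plan([.5126,.2967,.15],77.4)"
```

```text
TCP [0.4044 0.0262 0.1682] x ang 28.1 yaw 49.3 turn y -9.86 shift [22.28  1.81 18.77]
```

Call:
{"api": "send_rows", "payload": {
  "series": "0 -1.2 0 2.7 0.2 2.3 1; 0 -2.4 0 5.5 0.5 4.6 1; 0 -3.7 0 8.3 0.7 7 1; 0 -4.9 0 11.1 0.9 9.4 1; 0 -6.1 0 13.9 1.1 11.7 1; 0 -7.3 0 16.6 1.3 14 1; 0 -8.4 0 19 1.5 16 1; 0 -9.4 0 21.2 1.7 17.9 1; 0 -9.86 0 22.3 1.8 18.8 1; 0 -9.86 0 22.3 1.8 18.8 1"
}}

```text
time_s: 2.6
ee_pos: [0.5135, 0.2972, 0.1493]
eef_rot: [-1.57, 0.001, 1.351]
force: [-1.1, -0.4, -1.2]
grip_width: 0.0938
```

```bash
python3 -c "
from h import *
p=pose(); cv2.imwrite('pics/w1.png',camera('wrist')[:,:,::-1]); np.savez('w1.npz',P=p[0],R=p[1])
plan([.5126,.2967,.15],77.4)"
```

```text
TCP [0.5132 0.2957 0.1495] x ang 77.21 yaw 0.19 turn y -0.04 shift [ 0.09 -0.05  0.08]
```

View pics/w1.png

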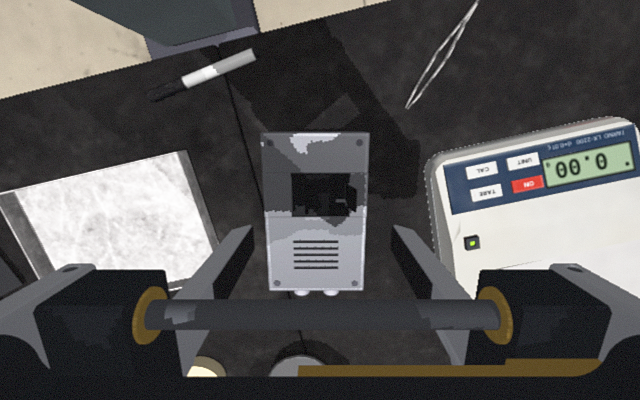

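The wrist view shows the longer logger at (261–370, 131–291) with the sockets at the bottom. The dark cover spans about (291–357, 173–217) and its tab points right (image right is +y). Next I'll measure the plate edges.

```bash
python3 - <<'E'
from h import *
d=np.load("w1.npz"); c=cam("wrist",(d["P"],d["R"]))
g=cv2.cvtColor(cv2.imread("pics/w1.png"),cv2.COLOR_BGR2GRAY)
print(g[195,280:370:2]); print(g[164:226:2,300])
m=np.zeros_like(g); s=(slice(165,226),slice(280,366)); m[s]=(g[s]<70)*255
k=max(cv2.findContours(m,0,1)[0],key=cv2.contourArea); x,y,w,h=cv2.boundingRect(k); print(x,y,w,h)
# plate edges: left columns, top/bottom rows in x<340
rows=np.where((m[:,295:335]>0).mean(1)>.5)[0]; cols=np.where((m[178:212]>0).mean(0)>.5)[0]
t,b,l=rows[0],rows[-1]+1,cols[0]; print(t,b,l,cols[-1])
xa=np.radians(-12.6)
A=ray(c,[(l,t),(l,b)],.04)[:,:2]; print("left edge",A, np.linalg.norm(A[0]-A[1]), "ang",np.degrees(np.arctan2(*(A[1]-A[0])[::-1])))
B=ray(c,[(l,(t+b)/2)],.04)[0,:2]; ex=(A[1]-A[0])/np.linalg.norm(A[1]-A[0]); ey=np.array([-ex[1],ex[0]]); o=B+.025*ey
print("origin",o,"grasp",o+.01*ey)
# check edges at predicted
for X in((-.023,-.025),(.023,-.025),(-.023,.036),(.023,.036)): print(X,proj(c,[*(o+X[0]*ex+X[1]*ey),.04])[0].round(1))
for X in((.0,-.01,.062),(0,.041,.062)): print(X,proj(c,[*(o+X[0]*ex+X[1]*ey),X[2]])[0].round(1))
# logger edges
L=ray(c,[(261.5,135),(264.5,288),(369.5,133),(364.5,288)],.04)[:,:2]; print(L.round(4).tolist(),[np.degrees(np.arctan2(*(L[i+1]-L[i])[::-1])) for i in(0,2)])
E
```

```text
[ 73  66  72  72  74  74  36  25  19  18  23  28  23  15  18   9  12  10
  20  30  32  37  34  33  31  25  26  27   8  25  29  16  29  15  26  18
   7  15  38  75  67  74 100  98  52]
[102 101  90  86  58  16  14  18  22  17  17  21  13  22  26  13  22  16
  25  27   3  46  49  53  45  52  69 158 153 155 152]
289 172 71 50
173 217 291 357
left edge [[0.48188418 0.2729391 ]
 [0.52855666 0.26115489]] 0.048137182867238254 ang -14.170292405539293
origin [0.51084695 0.29141093] grasp [0.51329499 0.30110666]
(-0.023, -0.025) [291.  173.5]
(0.023, -0.025) [291.  215.6]
(-0.023, 0.036) [349.7 175.2]
(0.023, 0.036) [347.4 217.2]
(0.0, -0.01, 0.062) [303.9 201. ]
(0, 0.041, 0.062) [355.6 202.4]
[[0.4382, 0.2535], [0.6063, 0.2097], [0.4597, 0.3594], [0.6315, 0.3233]] [np.float64(-14.592970298903577), np.float64(-11.87941330983608)]
```

```bash
python3 -c "
from h import *
plan([.5128,.3003,.08],77.4)"
```

```text
TCP [0.5132 0.2957 0.1495] x ang 77.21 yaw 0.19 turn y -0.04 shift [0.45 6.95 0.13]
```

Call:
{"api": "send_rows", "payload": {
  "series": "0 0 0 0.2 1 0 1; 0 0 0 0.4 2.2 0 1; 0 0 0 0.4 3.4 0 1; 0 0 0 0.4 4.6 0.1 1; 0 0 0 0.4 5.7 0.1 1; 0 0 0 0.4 6.5 0.1 1; 0 0 0 0.4 6.9 0.1 1; 0 0 0 0.4 6.9 0.1 1; 0 0 0 0.4 6.9 0.1 1; 0 0 0 0.4 6.9 0.1 1"
}}

```text
time_s: 3.48
ee_pos: [0.5137, 0.2994, 0.0821]
eef_rot: [-1.572, -0.001, 1.347]
force: [0.1, -1.0, -0.0]
grip_width: 0.0941
```

```bash
python3 - <<'E'
from h import *
p=pose(); im=camera('wrist')[:,:,::-1].copy(); cv2.imwrite('pics/w2.png',im); np.savez('w2.npz',P=p[0],R=p[1])
plan([.5128,.3003,.08],77.4)
cv2.imwrite('pics/w2c.png',cv2.resize(im[100:320,180:460],None,fx=2.8,fy=2.7,interpolation=cv2.INTER_CUBIC))
E
```

```text
TCP [0.5138 0.2993 0.0821] x ang 77.17 yaw 0.23 turn y -0.05 shift [0.07 0.21 0.11]
```

View pics/w2c.png

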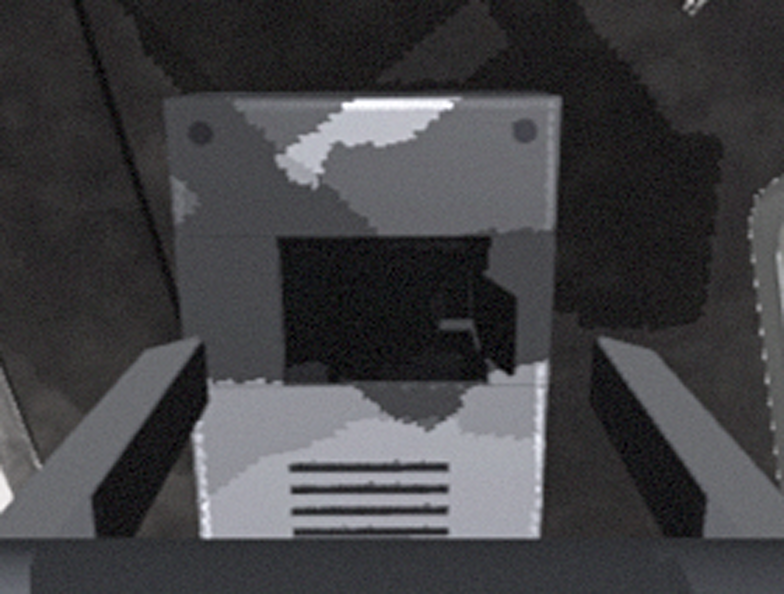

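The close view shows the plate at about (279–490, 238–382) in the crop, the tab's right edge at about x=516, and the finger tips at about (205,343) and (600,340). I'll take the exact grasp offset from these.

```bash
python3 - <<'E'
from h import *
d=np.load("w2.npz"); P,R=d["P"],d["R"]; c=cam("wrist",(P,R))
q=lambda a:np.array(a)/[2.8,2.7]+[180,100]
def T(a,z): return ((ray(c,q(a),z)-P)@R*1000).round(1)
print("plate LT LB RT RB\n",T([(279,238),(285,382),(490,238),(493,382)],.04))
print("tips",T([(205,343),(600,340)],P[2]))
print("tab top outer",T([(516,300),(516,370)],.062))
print("logger edges",T([(177,235),(208,530),(556,235),(541,530)],.04))
E
```

```text
plate LT LB RT RB
 [[-32.4  42.   25. ]
 [-32.4  42.  -21.5]
 [ 28.3  42.1  25.1]
 [ 30.7  42.1 -21.5]]
tips [[-44.9  -0.    7.7]
 [ 50.7   0.    8.6]]
tab top outer [[33.1 20.1 12.7]
 [34.  20.1 -8.1]]
logger edges [[-61.8  42.   25.9]
 [-59.1  42.1 -74.9]
 [ 47.3  42.1  26. ]
 [ 47.9  42.1 -74.8]]
```

Call:
{"api": "send_rows", "payload": {
  "series": "0 0 0 0 0.5 0.1 1; 0 0 0 0 1.1 0.2 1; 0 0 0 0 1.7 0.2 1; 0 0 0 0 2.3 0.2 1; 0 0 0 0 2.9 0.2 1; 0 0 0 0 3.4 0.2 1; 0 0 0 0 3.7 0.2 1; 0 0 0 0 3.8 0.2 1; 0 0 0 0 3.8 0.2 1; 0 0 0 0 3.8 0.2 1"
}}

```text
time_s: 4.37
ee_pos: [0.5116, 0.2997, 0.0436]
eef_rot: [-1.571, -0.0, 1.347]
force: [-0.1, -0.0, -0.4]
grip_width: 0.0942
```

Call:
{"api": "send_rows", "payload": {
  "series": "0 0 0 0 0 0 0.5; 0 0 0 0 0 0 0.2; 0 0 0 0 0 0 0; 0 0 0 0 0 0 -0.2; 0 0 0 0 0 0 -0.4; 0 0 0 0 0 0 -1; 0 0 0 0 0 0 -1; 0 0 0 0 0 0 -1; 0 0 0 0 0 0 -1; 0 0 0 0 0 0 -1",
  "newtons": 32
}}

```text
time_s: 5.2
ee_pos: [0.5116, 0.2994, 0.0438]
eef_rot: [-1.571, 0.001, 1.347]
force: [-0.4, -0.8, 6.6]
grip_width: 0.0369
```

Width 36.9 mm matches a pressed tab. I'll lift straight up.

Call:
{"api": "send_rows", "payload": {
  "series": "0 0 0 0 0 0 -1; 0 0 0 0 0 0 -1; 0 0 0 0 -0.4 0 -1; 0 0 0 0 -0.9 0 -1; 0 0 0 0 -1.5 0 -1; 0 0 0 0 -2.2 0 -1; 0 0 0 0 -3 0 -1; 0 0 0 0 -3.8 0 -1; 0 0 0 0 -4.6 0 -1; 0 0 0 0 -5.3 0 -1",
  "newtons": 35
}}

```text
time_s: 6.03
ee_pos: [0.5116, 0.2997, 0.0976]
eef_rot: [-1.571, -0.0, 1.347]
force: [0.1, 0.2, -0.9]
grip_width: 0.037
```

Call:
{"api": "send_rows", "payload": {
  "series": "0 0 0 0 -0.7 0 -1; 0 0 0 0 -1.3 0 -1; 0 0 0 0 -1.8 0 -1; 0 0 0 0 -2 0 -1; 0 0 0 0 -2 0 -1; 0 0 0 0 -2 0 -1; 0 0 0 0 -2 0 -1; 0 0 0 0 -2 0 -1; 0 0 0 0 -2 0 -1; 0 0 0 0 -2 0 -1"
}}

```text
time_s: 6.87
ee_pos: [0.5115, 0.2996, 0.1163]
eef_rot: [-1.571, 0.0, 1.347]
force: [0.9, 0.7, -1.5]
grip_width: 0.0369
```

```bash
python3 - <<'E'
from h import *
p=pose(); a=camera('wrist')[:,:,::-1]; np.savez('w3.npz',P=p[0],R=p[1]); b=camera('scene')[:,:,::-1]; cv2.imwrite('pics/w3.png',a)
print(p[0],get_obs()["force"],get_obs()["grip_width"])
cv2.imwrite('pics/w3c.png',np.hstack([cv2.resize(a[60:340,140:500],(480,373)),cv2.resize(b[150:340,190:350],(314,373))]))
plan([.5154,.0414-.0+.01,.11],77.4)
E
```

```text
[0.51145009 0.29960179 0.11626685] [-0.41615037 -1.07935658 -1.34673864] 0.03667990807033787
TCP [0.5115 0.2996 0.1163] x ang 77.17 yaw 0.23 turn y -0.05 shift [-24.12   0.64  -5.9 ]
```

View pics/w3c.png

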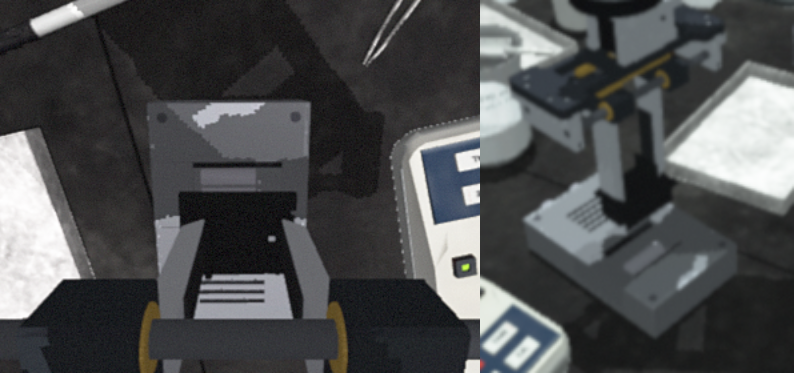

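The cover is held level between the fingers and is out of the logger. Carrying it over the pan.

Call:
{"api": "send_rows", "payload": {
  "series": "0 0 0 -0.8 0 -0.2 -1; 0 0 0 -2.4 0 -0.6 -1; 0 0 0 -4.8 0 -1.2 -1; 0 0 0 -7.6 0 -1.9 -1; 0 0 0 -10.6 0 -2.6 -1; 0 0 0 -13.6 0 -3.3 -1; 0 0 0 -16.6 0 -4.1 -1; 0 0 0 -19.4 0 -4.8 -1; 0 0 0 -21.8 0 -5.4 -1; 0 0 0 -23.4 0 -5.7 -1"
}}

```text
time_s: 7.8
ee_pos: [0.5149, 0.0562, 0.1166]
eef_rot: [-1.571, 0.0, 1.345]
force: [-0.2, -0.5, -0.9]
grip_width: 0.0365
```

Call:
{"api": "send_rows", "payload": {
  "series": "0 0 0 -0.7 0.2 -0.2 -1; 0 0 0 -1.1 0.6 -0.3 -1; 0 0 0 -1.1 1.2 -0.3 -1; 0 0 0 -1.1 2 -0.3 -1; 0 0 0 -1.1 2.8 -0.3 -1; 0 0 0 -1.1 3.6 -0.3 -1; 0 0 0 -1.1 4.3 -0.3 -1; 0 0 0 -1.1 4.8 -0.3 -1; 0 0 0 -1.1 5 -0.3 -1; 0 0 0 -1.1 5 -0.3 -1"
}}

```text
time_s: 8.63
ee_pos: [0.5154, 0.0475, 0.0659]
eef_rot: [-1.57, 0.0, 1.347]
force: [-0.8, 0.2, -1.9]
grip_width: 0.0369
```

```bash
python3 - <<'E'
from h import *
p=pose(); a=camera('wrist')[:,:,::-1]; np.savez('w4.npz',P=p[0],R=p[1]); cv2.imwrite('pics/w4.png',a)
print(p[0],get_obs()["grip_width"],get_obs()["force"])
E
```

```text
[0.51541414 0.04754124 0.06591694] 0.03685454489480603 [ 0.95764444 -0.05489991  0.34194107]
```

View pics/w4.png

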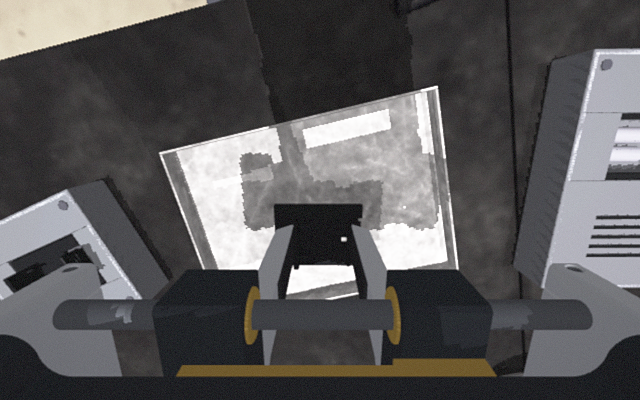

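The cover hangs inside the pan outline (near rim corners at about (161,153) and (437,88)). I'll descend slowly to the floor.

Call:
{"api": "send_rows", "payload": {
  "series": "0 0 0 0 0.4 0 -1; 0 0 0 0 0.9 0 -1; 0 0 0 0 1.5 0 -1; 0 0 0 0 2 0 -1; 0 0 0 0 2.4 0 -1; 0 0 0 0 2.7 0 -1; 0 0 0 0 2.9 0 -1; 0 0 0 0 3 0 -1; 0 0 0 0 3.1 0 -1; 0 0 0 0 3.2 0 -1"
}}

```text
time_s: 9.52
ee_pos: [0.5157, 0.0474, 0.0345]
eef_rot: [-1.571, -0.0, 1.347]
force: [-0.2, -0.0, -0.1]
grip_width: 0.0368
```

Call:
{"api": "send_rows", "payload": {
  "series": "0 0 0 0 0.03 0 -1; 0 0 0 0 0.06 0 -1; 0 0 0 0 0.09 0 -1; 0 0 0 0 0.12 0 -1; 0 0 0 0 0.15 0 -1; 0 0 0 0 0.18 0 -1; 0 0 0 0 0.2 0 -1; 0 0 0 0 0.2 0 -1; 0 0 0 0 0.2 0 -1; 0 0 0 0 0.2 0 -1"
}}

```text
time_s: 10.35
ee_pos: [0.5156, 0.0474, 0.0325]
eef_rot: [-1.571, -0.0, 1.347]
force: [-0.4, -0.2, -1.0]
grip_width: 0.0367
```

Not in contact yet. I'll lower in half-millimetre steps.

Call:
{"api": "send_rows", "payload": {
  "series": "0 0 0 0 0.02 0 -1; 0 0 0 0 0.04 0 -1; 0 0 0 0 0.06 0 -1; 0 0 0 0 0.08 0 -1; 0 0 0 0 0.1 0 -1; 0 0 0 0 0.11 0 -1; 0 0 0 0 0.12 0 -1; 0 0 0 0 0.12 0 -1; 0 0 0 0 0.12 0 -1; 0 0 0 0 0.12 0 -1"
}}

```text
time_s: 11.18
ee_pos: [0.5157, 0.0475, 0.0317]
eef_rot: [-1.571, -0.0, 1.347]
force: [-2.2, 0.3, 6.6]
grip_width: 0.0366
```

Contact at about 7 N at the expected height. Opening gradually.

Call:
{"api": "send_rows", "payload": {
  "series": "0 0 0 0 0 0 -0.2; 0 0 0 0 0 0 -0.15; 0 0 0 0 0 0 -0.1; 0 0 0 0 0 0 0; 0 0 0 0 0 0 0.1; 0 0 0 0 0 0 0.25; 0 0 0 0 0 0 0.4; 0 0 0 0 0 0 0.6; 0 0 0 0 0 0 0.8; 0 0 0 0 0 0 0.8"
}}

```text
time_s: 12.02
ee_pos: [0.5155, 0.0473, 0.0311]
eef_rot: [-1.57, 0.0, 1.347]
force: [-0.1, 0.3, -0.0]
grip_width: 0.0813
```

Call:
{"api": "send_rows", "payload": {
  "series": "0 0 0 0 0 0 0.8; 0 0 0 0 0 0 0.8; 0 0 0 0 -0.5 0 0.8; 0 0 0 0 -1.2 0 0.8; 0 0 0 0 -2.4 0 0.8; 0 0 0 0 -4 0 0.8; 0 0 0 0 -6 0 0.8; 0 0 0 0 -8 0 0.8; 0 0 0 0 -9.5 0 0.8; 0 0 0 0 -10 0 0.8"
}}

```text
time_s: 12.85
ee_pos: [0.5166, 0.0475, 0.1343]
eef_rot: [-1.575, -0.001, 1.347]
force: [0.5, 0.2, -0.6]
grip_width: 0.085
```

```bash
python3 - <<'E'
from h import *
p=pose(); a=camera('wrist')[:,:,::-1]; np.savez('w5.npz',P=p[0],R=p[1]); cv2.imwrite('pics/w5.png',a); b=camera('scene')[:,:,::-1]
print(p[0],get_obs()["grip_width"],get_obs()["force"])
cv2.imwrite('pics/w5c.png',np.hstack([cv2.resize(a[40:320,120:520],(480,336)),cv2.resize(b[140:290,240:410],(320,336))]))
E
```

```text
[0.51657384 0.04748393 0.13427231] 0.08440970696999973 [ 0.29069156 -1.12576779  0.58000546]
```

View pics/w5c.png

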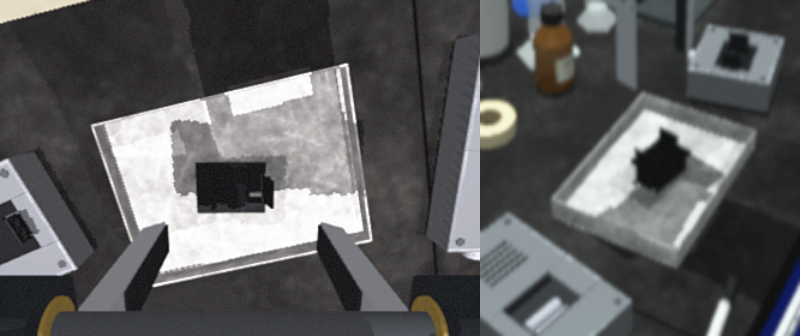

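The wrist view shows the cover standing in the middle of the pan at about (232,187) in the crop, with rib and tab on top and clear of all the walls. The scene view shows it level, with the longer logger's bay open and the shorter logger's cover still in. Handing in.

```bash
python3 - <<'E'
from h import *
d=np.load("w5.npz"); c=cam("wrist",(d["P"],d["R"]))
q=lambda a:np.array(a)/1.2+[120,40]
print("plate corners",ray(c,q([(196,163),(264,163),(197,212),(266,213)]),.028)[:,:2].round(3).tolist(),"pan rim",ray(c,q([(93,125),(347,65),(371,240)]),.022)[:,:2].round(3).tolist())
print(np.abs(get_obs()["joint_vel"]).max(), get_obs()["time_s"]); hand_in()
E
```

```text
plate corners [[0.486, 0.015], [0.499, 0.072], [0.529, 0.005], [0.544, 0.065]] pan rim [[0.436, -0.062], [0.436, 0.155], [0.594, 0.155]]
0.03067035390499244 12.95
the job is handed in; nothing more can be done
```

I squeezed the tab on the longer logger's cover, lifted the cover straight off and set it down in the middle of the steel pan. I handed the job in at about 13 s of the 42 s allowed; no verdict came back.

**Squeeze and lift:** The fingers closed to 36.9 mm at 32 N, which fits a fully pressed tab. I then lifted straight up until the cover was about 11 cm above the bench. I didn't read the tab angle directly.

**Placing:** The rails touched the pan floor at the expected height with about 7 N. I then opened the fingers gradually and moved the gripper about 10 cm up.

**Last checks:**
- **Cover:** it stands level with rib and tab up. Its plate spans x 0.486–0.544 and y 0.005–0.072 m.
- **Pan:** its rim spans about x 0.436–0.594 and y -0.062–0.155 m, so the cover is well inside on every side.
- **Other cover:** the shorter logger's cover looks still clipped in; the gripper never went near it.
- **Contact:** the force on the tool was near zero, so the robot was touching nothing.

**What disagreed:** The cameras differed by up to about 4 mm on where to grasp. I settled it by checking the finger tips against the cover in the close wrist view.

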